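Set the core dowel through the soap mould's eyelet

TASK

The round pink soap mould is to be cast with a cord hole: take the plain wooden dowel out of the rod stand and lower it, upright, through the yellow eyelet on the mould's bridge until its foot rests on the mould's floor, then let go so that it stands there. Lower it in the gripper, do not drop it, and leave the blue stirrer and the steel probe in the stand.

Things in the scene. Friction and masses are not known exactly. Their poses are not given: they have to be found in the camera images.
- dowel: Plain pale wooden rod, 14 mm across, 160 mm long, about 25 g, no head. Origin at the centre of its foot (lower end), z up along the rod. Starts upright in one of three 18 mm holes, 70 mm apart in a row and 50 mm deep, of a fixed dark wooden stand (60 x 200 mm, 60 mm high), its top 110 mm above the stand; the line through the three rods gives the row's direction. Lift it over 50 mm to clear it.
- stirrer: Bystander: blue plastic rod, 14 mm across, with a 26 mm ball on top, 120 mm long in all, upright in another hole of the same stand. Origin at the centre of its foot, z up along the rod. Its top stands 70 mm above the stand: carry the dowel over it or around it.
- probe: Bystander: steel thermometer probe, 12 mm across, with a 28 mm wide black head on top, 120 mm long in all, upright in the third hole of the stand. Origin at the centre of its foot, z up along the rod. Its top stands 70 mm above the stand.
- mould: Fixed round pink tub, 104 mm across, 50 mm high. A bridge along its y (top at 55 mm) carries the yellow eyelet: mouth 37 mm inside at 78 mm height, narrowing to a 20 mm throat at 55 to 45 mm. Floor at 5 mm, with a conical ring (24 mm inside, rim at 13 mm) for the dowel's foot. Heights from the origin: centre of the underside, on the eyelet's axis, z up. Bottle and soap bar stand beyond, loose.

How it is judged:
By the outcome, as a careful person would: the job done as asked, in the order asked, and still so for the second after the job is handed in, with the robot touching nothing.
It also fails if it takes over 42 s, if anything falls off the work surface, if the arm or the gripper's body presses on something with over 40 N, if the wrist force passes 120 N, or if a joint passes its speed limit or range.

ROBOT

A 6-joint arm with a two-finger parallel gripper is mounted at the origin on the work surface. World frame = base frame: x ahead of the robot, y to its left, z up, the work surface at z = 0. Lengths are in m, angles in degrees, forces in N, time in s.
With the tool pointing down it reaches from about 0.375 to 0.9 m from the base axis. Payload 3.1 kg.
Tool frame: the origin (TCP) lies at the very end of the fingers, on their centre line; the grasp point (between the pads) lies 19 mm behind it (bot.grip_point_offset is the distance from the TCP to the grasp point, in m); z points along the fingers, x is the direction in which the jaws open and shut, and the axes are right-handed (so a half turn about z gives the same grasp; the last joint's range is limited). The gripper opens to 87 mm and grips with 3 to 60 N. Pads are 19 mm wide; open, the fingers measure 117 mm over their backs; the gripper's body (75 mm by 190 mm) begins 51 mm behind the grasp point.
Start: joints at [59.788, 30.224, 82.088, -0, 67.689, -10.227], TCP at [0.214, 0.587, 0.223] pointing down, gripper open.
Joint ranges: [-176.69, 176.69], [-43.24, 126.21], [12.49, 139.97], [-82, 262], [0, 151.66], [-163.58, 163.58]. Speed limits (degrees/s): [159.86, 159.86, 180, 180, 180, 180].

INTERFACE

Orientations are given as a 3x3 rotation matrix whose columns are the frame's x, y, z axes.
In Python, from rig import bot, capture, recognise, place_of gives the robot as it stands.
- The arm moves only by the tool send_rows, never from a script. Its argument "motion" is a list of rows, each a list of 2 entries, a list of its own where there are three numbers: the shift along the tool's x, y, z in mm, then the turn about the tool's z in rad. A call has exactly 5 rows; each row shifts and turns the pose as measured when the row begins, along the tool's axes as they then stand; what a row does not reach is not made up. A row lasts 1/12 s, in which the tool goes at most 41.7 mm and 7.16 degrees, less where a joint would pass 70% of its speed; a pose out of reach is approached as far as the arm can. A call with a gripper value outside its range is refused whole. "gripper" is the closure, from 0 (fully open) to 1 (shut), set as the call begins (left out, the last holds). The fingers move at their own pace and stop on an object; the grip force is fixed at half the most. Time passes only in rows, so rows that do not move let the fingers close, or fill a call up. It gives the time, the measured TCP pose, the force and the opening at its end, in the units of the state.
- bot.read_state(): the state, without advancing time (a new reading comes with each control period).
- capture(name): name is "scene" or "top" or "wrist"; returns a dict with "image" (420x560x3 uint8, blue, green, red), "fx", "fy", "cx", "cy" (pixels), "rvec" (rotation vector, rad) and "tvec" (3), from world to camera coordinates, as OpenCV has them. Camera axes: x right, y down, z forward; pixel columns grow to the right and rows downward; lengths in m; the calibration is good to about 2 mm. A picture is of the moment at which its call begins. There is no depth.
- bot.hand_in(): hands the job in, once; it reports no verdict.
Trained networks look in the newest picture that a camera, given by its name, has taken for a name from the list of things; names that differ only in an ending like _2 or _b are one class to them, and where a whole thing is asked for, a point or a joint stands for the part that bears it (a point fixed in the world has none). Each returns a list of dicts, best first, with "p" (0 to 1); they miss things now and then, are a little off and sometimes report something else, mostly with a low value. They report only what shows in the picture. A call takes as long as a camera call.
- recognise(camera, target): "xy" ([column, row] in pixels, amid what is visible of it).
- place_of(camera, target): "xy" ([column, row] in pixels: a listed point, or the origin of a listed thing).
The state is a dict: "time_s": time; "joint_positions": joint angles; "qvel": joint speeds; "tau": joint torques, N m; "position": TCP position; "tcp_rot": TCP orientation; "force": force on the tool from outside, world axes, zero at the start; "moment": the same for the moment, N m; "opening": opening from 0.0 (shut) to 1.0 (fully open).
Only numpy, scipy, OpenCV 4.12 (cv2) and the standard library are available. Lean on these libraries where they do the work, as an engineer would, in place of code of your own. Each camera call takes 0.05 s, during which the arm holds its last target.

## Working session

There is one attempt and no reset: what is moved stays moved. The work goes in short steps, Python scripts to look and compute and a tool call to move; the robot and the scene stay as the last step left them, time stands still between calls to the robot, and variables do not carry over. Pictures are saved under pics/ and viewed, and the job is handed in when it is done.

Besides the shell and the picture viewer there is one more tool, called after "Request:" by a JSON object that holds its "method" and its "body", one argument or row to a line. send_rows: Moves the arm, as the interface text tells. Its arguments: {"type":"object","properties":{"motion":{"type":"array","items":{"type":"array"}},"gripper":{"type":"number"}},"required":["motion"]}

```bash
mkdir -p pics; ls; cat > h.py <<'E'
import numpy as np, cv2
from rig import bot, capture, recognise, place_of
def cam(n,save=None):
    c=capture(n); 
    if save: cv2.imwrite('pics/%s.png'%save,c['image'])
    R=cv2.Rodrigues(np.array(c['rvec'],float))[0]; t=np.array(c['tvec'],float).ravel()
    c['R']=R;c['t']=t;c['C']=-R.T@t
    return c
def ray(c,xy):
    d=np.array([(xy[0]-c['cx'])/c['fx'],(xy[1]-c['cy'])/c['fy'],1.]); return c['R'].T@d
def atz(c,xy,z):
    d=ray(c,xy); return c['C']+d*(z-c['C'][2])/d[2]
def proj(c,p):
    q=c['R']@np.array(p,float)+c['t']; return np.array([c['fx']*q[0]/q[2]+c['cx'],c['fy']*q[1]/q[2]+c['cy']])
def tri(obs):
    A=np.zeros((3,3));b=np.zeros(3)
    for c,xy in obs:
        d=ray(c,xy);d/=np.linalg.norm(d);P=np.eye(3)-np.outer(d,d);A+=P;b+=P@c['C']
    return np.linalg.solve(A,b)
E
python3 - <<'E'
from h import *
cs={n:cam(n,n+'0') for n in('scene','top','wrist')}
for n,c in cs.items():
    print(n,c['C'].round(3),c['fx'])
    for t in('dowel','stirrer','probe','mould'):
        print(t,[(np.round(r['xy'],1).tolist(),round(r['p'],2)) for r in recognise(n,t)][:2],[(np.round(r['xy'],1).tolist(),round(r['p'],2), atz(c,r['xy'],0 if t=='mould' else .01).round(3).tolist()) for r in place_of(n,t)][:2])
s=bot.read_state();print(s['time_s'],s['tcp_rot'],s['position'])
E
```

```text
pics
scene [0.912 0.419 0.652] 412.65869262668275
dowel [([413.3, 282.7], 0.89)] [([397.5, 318.0], 0.96, [0.514, 0.272, 0.01])]
stirrer [([335.9, 243.0], 0.54)] []
probe [([372.5, 264.1], 0.58)] []
mould [([220.0, 178.4], 0.83)] [([222.4, 191.2], 0.7, [0.567, -0.195, 0.0])]
top [ 0.453 -0.023  1.002] 511.2145706881349
dowel [([110.2, 199.4], 0.59)] [([133.2, 204.3], 0.54, [0.518, 0.278, 0.01])]
stirrer [([194.9, 182.1], 0.79)] [([205.1, 188.0], 0.65, [0.553, 0.138, 0.01])]
probe [] [([168.3, 195.0], 0.64, [0.538, 0.21, 0.01]), ([130.6, 203.7], 0.55, [0.519, 0.284, 0.01])]
mould [([374.3, 181.6], 0.71)] [([367.4, 181.7], 0.75, [0.573, -0.18, 0.0])]
wrist [0.143 0.614 0.385] 295.86810721460364
dowel [] []
stirrer [] []
probe [] []
mould [] []
1.35 [[ 3.41769324e-01  9.39783874e-01 -2.19443776e-05]
 [ 9.39783874e-01 -3.41769324e-01 -1.38138967e-05]
 [-2.04819924e-05 -1.59018061e-05 -1.00000000e+00]] [0.21355352 0.58734749 0.22254835]
```

View pics/scene0.png

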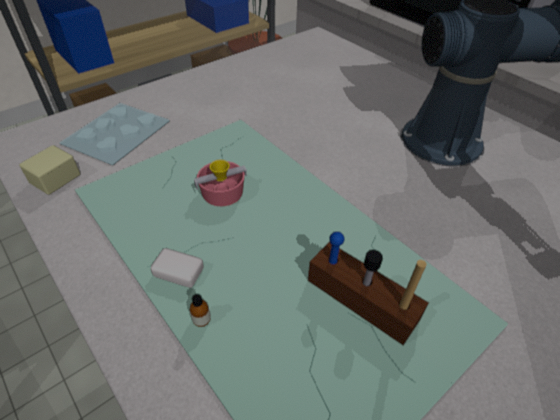

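View pics/top0.png

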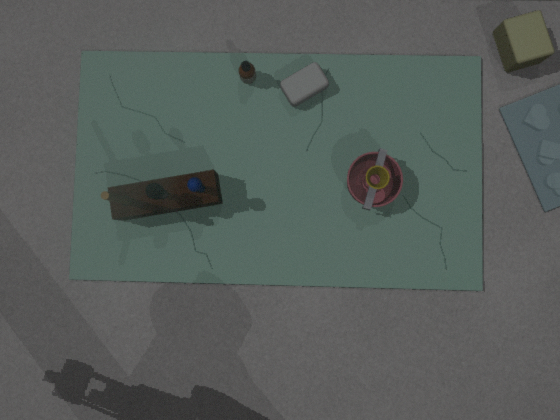

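The scene picture shows the dowel at the right end of the stand (foot near 398,318, top near 420,264). The probe is in the middle hole and the stirrer at the left. The mould is at (220,182) with the yellow eyelet at (219,170). In the top view the dowel top is at (106,196) and the eyelet at (376,177).

```bash
cat > m.py <<'E'
from h import *
from scipy.optimize import least_squares
cs={n:cam(n) for n in('scene','top')}
for n,c in cs.items():
    im=c['image']; hsv=cv2.cvtColor(im,cv2.COLOR_BGR2HSV)
    m=cv2.inRange(hsv,(24,150,60),(35,255,255))
    k,l,st,ce=cv2.connectedComponentsWithStats(m)
    for i in range(1,k):
        if st[i][4]>15: print(n,'yellow',st[i],ce[i].round(1))
    for nm,box in (('eye',(195,150,50,50) if n=='scene' else (345,150,60,60)),('dow',(385,240,60,90) if n=='scene' else (90,180,40,40))):
        x,y,w,h=box; cv2.imwrite(f'pics/{n}_{nm}.png',cv2.resize(im[y:y+h,x:x+w],None,fx=8,fy=8,interpolation=cv2.INTER_CUBIC)[:600])
E
python3 m.py
python3 - <<'E'
import cv2,numpy as np
a=[cv2.imread('pics/%s.png'%n) for n in('scene_eye','top_eye','top_dow')]
a=[cv2.resize(i,(400,400)) if i.shape[0]==i.shape[1] else i for i in a]
cv2.imwrite('pics/combo.png',np.hstack(a[:2]))
E
```

```text
scene yellow [210 160  19  21 276] [219.4 169. ]
top yellow [375 166  14  23 103] [383.1 178.4]
```

View pics/combo.png

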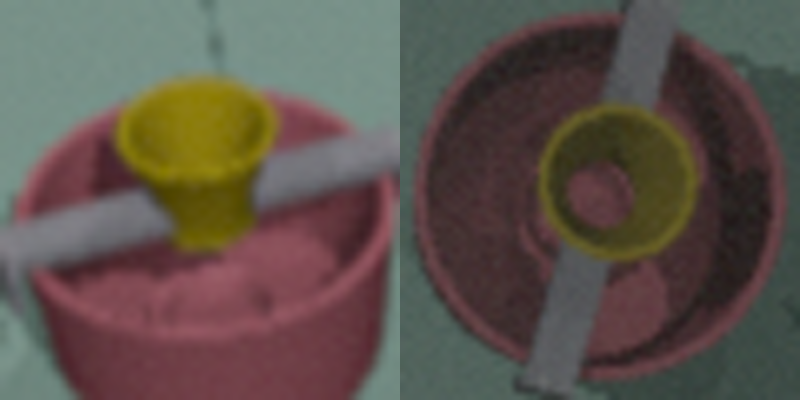

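View pics/scene_dow.png

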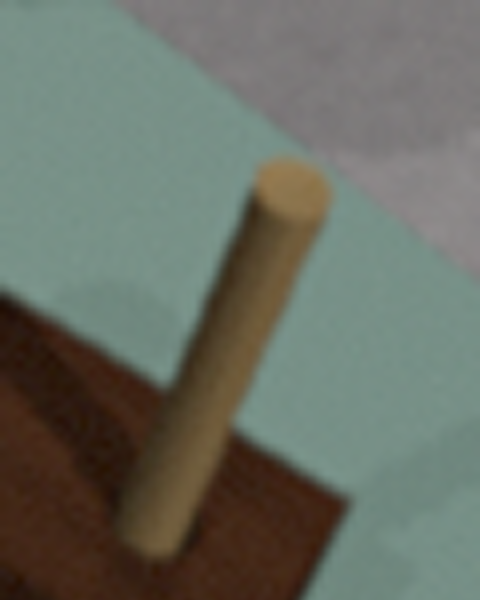

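View pics/top_dow.png

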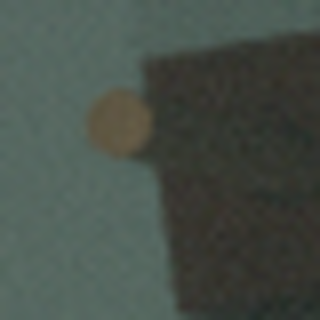

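```bash
python3 - <<'E'
from h import *
s=cam('scene');t=cam('top')
E=((219.1,165.9),(377.0,176.6));D=((421.0,263.3),(104.6,194.8))
for nm,(a,b),z in(('eye',E,.078),('dowel',D,.170)):
    print(nm,tri([(s,a),(t,b)]).round(4),atz(s,a,z).round(4),atz(t,b,z).round(4))
print('mould rim',atz(t,(374.7,178.6),.05).round(4))
print('dowel at stand',atz(s,(385+152/8-.44,240+537/8-.44),.06).round(4))
for n,c in(('scene',s),('top',t)):
  for x in('probe','stirrer'):
    for r in recognise(n,x)[:2]: print(n,x,atz(c,r['xy'],.11).round(3),r['p'])
st=bot.read_state();print(st['time_s'])
E
```

```text
eye [ 0.5734 -0.1839  0.085 ] [ 0.5697 -0.192   0.078 ] [ 0.5736 -0.1846  0.078 ]
dowel [0.5218 0.2753 0.1769] [0.5165 0.2729 0.17  ] [0.5221 0.2781 0.17  ]
mould rim [ 0.5735 -0.1853  0.05  ]
dowel at stand [0.5212 0.2765 0.06  ]
scene probe [0.532 0.2   0.11 ] 0.66
scene stirrer [0.543 0.137 0.11 ] 0.85
top probe [0.534 0.214 0.11 ] 0.68
top stirrer [0.548 0.129 0.11 ] 0.6
1.75
```

```bash
cat > plan.py <<'E'
import sys
from h import *
# plan.py x y z az  [n]: report remaining shift in tool axes (mm) & turn (rad)
def plan(x,y,z,az=None,st=None):
    st=st or bot.read_state();R=np.array(st['tcp_rot']);p=np.array(st['position'])
    d=R.T@(np.array([x,y,z])-p)*1000
    a=np.degrees(np.arctan2(R[1,0],R[0,0]))
    print('t',round(st['time_s'],2),'pos',p.round(4),'az',a.round(2),'zaxis',R[:,2].round(4),'shift',d.round(1),'turn',None if az is None else round(np.radians(a-az),3),'F',np.round(st['force'],1),'open',round(st['opening'],3))
    return d,a,p
if __name__=='__main__':
    v=[float(q) for q in sys.argv[1:]]
    d,a,p=plan(*v[:4])
    n=int(v[4]) if len(v)>4 else 0
    if n:
        dw=(np.array(v[:3])-p)/n*1000
        for i in range(n):
            aa=np.radians(a+(v[3]-a)*i/n)
            print([[round(dw[0]*np.cos(aa)+dw[1]*np.sin(aa)),round(dw[0]*np.sin(aa)-dw[1]*np.cos(aa)),round(-dw[2])],round(-np.radians(v[3]-a)/n,3)])
E
python3 plan.py .521 .277 .222 10 15
```

```text
t 1.75 pos [0.2135 0.5874 0.2225] az 70.02 zaxis [-0. -0. -1.] shift [-186.6  395.     0.5] turn 1.048 F [-0.3  0.3  0.3] open 1.0
[[-12, 26, 0], np.float64(0.07)]
[[-11, 27, 0], np.float64(0.07)]
[[-9, 28, 0], np.float64(0.07)]
[[-7, 28, 0], np.float64(0.07)]
[[-5, 29, 0], np.float64(0.07)]
[[-3, 29, 0], np.float64(0.07)]
[[-1, 29, 0], np.float64(0.07)]
[[1, 29, 0], np.float64(0.07)]
[[3, 29, 0], np.float64(0.07)]
[[5, 29, 0], np.float64(0.07)]
[[7, 28, 0], np.float64(0.07)]
[[9, 28, 0], np.float64(0.07)]
[[11, 27, 0], np.float64(0.07)]
[[13, 26, 0], np.float64(0.07)]
[[15, 25, 0], np.float64(0.07)]
```

Request:
{"method": "send_rows", "body": {
  "motion": [
    [[-12,26,0],0.07],
    [[-11,27,0],0.07],
    [[-9,28,0],0.07],
    [[-7,28,0],0.07],
    [[-5,29,0],0.07]
  ],
  "gripper": 0
}}

```text
time_s: 2.17
position: [0.3136, 0.4845, 0.2224]
tcp_rot: [[0.646, 0.763, -0.0], [0.763, -0.646, 0.005], [0.003, -0.003, -1.0]]
force: [-0.0, 0.5, -0.3]
opening: 1.001
```

Request:
{"method": "send_rows", "body": {
  "motion": [
    [[-3,29,0],0.07],
    [[-1,29,0],0.07],
    [[1,29,0],0.07],
    [[3,29,0],0.07],
    [[5,29,0],0.07]
  ]
}}

```text
time_s: 2.58
position: [0.4179, 0.3732, 0.2226]
tcp_rot: [[0.877, 0.48, 0.001], [0.48, -0.877, 0.006], [0.004, -0.004, -1.0]]
force: [0.8, -0.7, -0.0]
opening: 1.0
```

```bash
python3 plan.py .521 .277 .222 10 5; python3 -c "
from h import *
cam('wrist','w1')"
```

```text
t 2.58 pos [0.4179 0.3732 0.2226] az 28.7 zaxis [ 0.0014  0.0057 -1.    ] shift [ 44.3 133.9   0.2] turn 0.326 F [ 0.8 -0.7 -0. ] open 1.0
[[9, 27, 0], np.float64(0.065)]
[[11, 26, 0], np.float64(0.065)]
[[12, 25, 0], np.float64(0.065)]
[[14, 25, 0], np.float64(0.065)]
[[15, 24, 0], np.float64(0.065)]
```

View pics/w1.png

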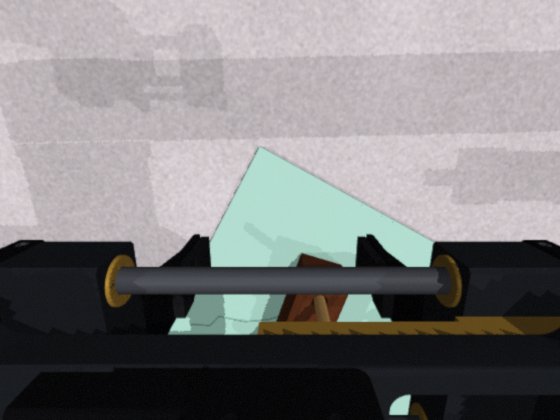

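The wrist view shows the stand's end near (320,285) and the dowel around (322,308), partly hidden by the gripper.

Request:
{"method": "send_rows", "body": {
  "motion": [
    [[9,27,0],0.065],
    [[11,26,0],0.065],
    [[12,25,0],0.065],
    [[14,25,0],0.065],
    [[15,24,0],0.065]
  ]
}}

```text
time_s: 3.05
position: [0.5263, 0.2692, 0.2233]
tcp_rot: [[0.987, 0.158, 0.004], [0.158, -0.987, 0.004], [0.005, -0.004, -1.0]]
force: [0.2, -0.7, -0.0]
opening: 1.001
```

Request:
{"method": "send_rows", "body": {
  "motion": [
    [[0,0,0],0],
    [[0,0,0],0],
    [[0,0,0],0],
    [[0,0,0],0],
    [[0,0,0],0]
  ]
}}

```text
time_s: 3.47
position: [0.5301, 0.2661, 0.2233]
tcp_rot: [[0.988, 0.153, 0.007], [0.153, -0.988, 0.004], [0.007, -0.003, -1.0]]
force: [-0.7, 0.6, 0.1]
opening: 0.998
```

```bash
python3 plan.py .521 .277 .133 10; python3 -c "
from h import *
a=cam('wrist');b=cam('scene')
print(proj(a,(.521,.277,.17)))
cv2.imwrite('pics/w2.png',np.hstack([a['image'][:,100:460],b['image'][100:400,250:560][:, :].repeat(1,0) if 0 else cv2.resize(b['image'][150:360,300:520],(440,420))]))"
```

```text
t 3.47 pos [0.5301 0.2661 0.2233] az 8.78 zaxis [ 0.0069  0.004  -1.    ] shift [ -8.  -11.9  90.3] turn -0.021 F [-0.7  0.6  0.1] open 0.998
[272.7104621  208.34539373]
```

View pics/w2.png

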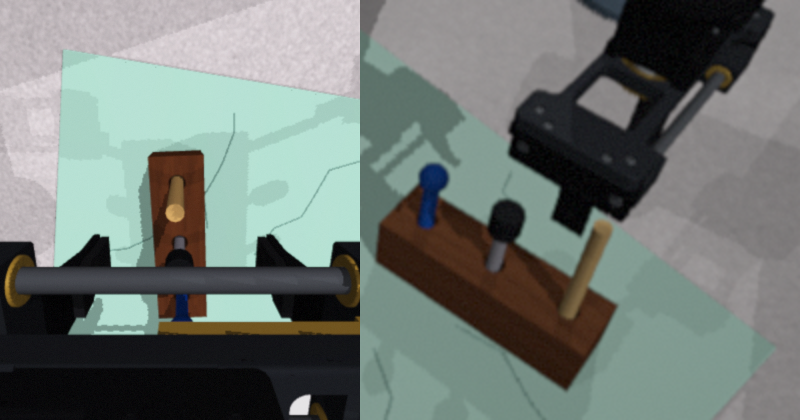

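```bash
python3 -c "
from h import *
a=cam('wrist');t=cam('top')
st=bot.read_state()
for p in [(275.3,212.2)]:
  print(atz(a,p,.17).round(4), tri([(a,p),(t,(104.6,194.8))]).round(4))
print('cam',a['C'],'tcp px',proj(a,st['position']), proj(t,(.521,.277,.17)))
print(atz(a,(278,180),.06))
cv2.imwrite('pics/w3.png',cv2.resize(a['image'][140:260,220:340],None,fx=5,fy=5))"
```

```text
[0.5233 0.2744 0.17  ] [0.5224 0.2761 0.1754]
cam [0.51726114 0.34008605 0.38659426] tcp px [283.35252147 252.89792794] [105.21927357 195.49316902]
[0.52378342 0.27873698 0.06      ]
```

View pics/w3.png

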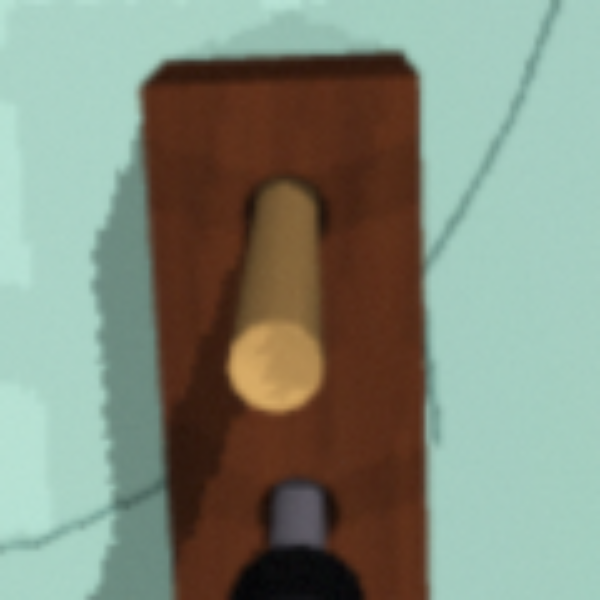

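Request:
{"method": "send_rows", "body": {
  "motion": [
    [[-4,-6,0],0],
    [[-2,-3,0],0],
    [[0,0,0],0],
    [[0,0,10],0],
    [[0,0,20],0]
  ]
}}

```text
time_s: 4.08
position: [0.5242, 0.2776, 0.1965]
tcp_rot: [[0.988, 0.156, 0.016], [0.155, -0.988, 0.007], [0.017, -0.004, -1.0]]
force: [1.2, 0.6, -0.4]
opening: 1.003
```

```bash
python3 plan.py .5225 .276 .131 9
```

```text
t 4.08 pos [0.5242 0.2776 0.1965] az 8.95 zaxis [ 0.0165  0.0071 -0.9998] shift [-3.1  1.6 65.4] turn -0.001 F [ 1.2  0.6 -0.4] open 1.003
```

Request:
{"method": "send_rows", "body": {
  "motion": [
    [[-2,1,15],0],
    [[-1,0,15],0],
    [[0,0,12],0],
    [[0,0,10],0],
    [[0,0,3],0]
  ]
}}

```text
time_s: 4.5
position: [0.5195, 0.2761, 0.1336]
tcp_rot: [[0.988, 0.156, 0.011], [0.156, -0.988, 0.005], [0.012, -0.003, -1.0]]
force: [-0.2, 0.9, -0.1]
opening: 0.997
```

```bash
python3 plan.py .5225 .276 .131 9
```

```text
t 4.5 pos [0.5195 0.2761 0.1336] az 9.0 zaxis [ 0.0111  0.0052 -0.9999] shift [2.9 0.6 2.6] turn -0.0 F [-0.2  0.9 -0.1] open 0.997
```

Request:
{"method": "send_rows", "body": {
  "motion": [
    [[3,0,1],0],
    [[0,0,0],0],
    [[0,0,0],0],
    [[0,0,0],0],
    [[0,0,0],0]
  ]
}}

```text
time_s: 4.92
position: [0.5235, 0.2767, 0.1323]
tcp_rot: [[0.988, 0.156, 0.012], [0.156, -0.988, 0.005], [0.012, -0.003, -1.0]]
force: [-0.1, 0.2, 0.3]
opening: 1.002
```

```bash
python3 plan.py .5225 .276 .131 9;python3 -c "
from h import *
a=cam('wrist');b=cam('scene')
cv2.imwrite('pics/w4.png',np.hstack([a['image'][:,100:460],cv2.resize(b['image'][150:360,300:520],(440,420))]))"
```

```text
t 4.92 pos [0.5235 0.2767 0.1323] az 8.99 zaxis [ 0.0116  0.0053 -0.9999] shift [-1.1  0.6  1.3] turn -0.0 F [-0.1  0.2  0.3] open 1.002
```

View pics/w4.png

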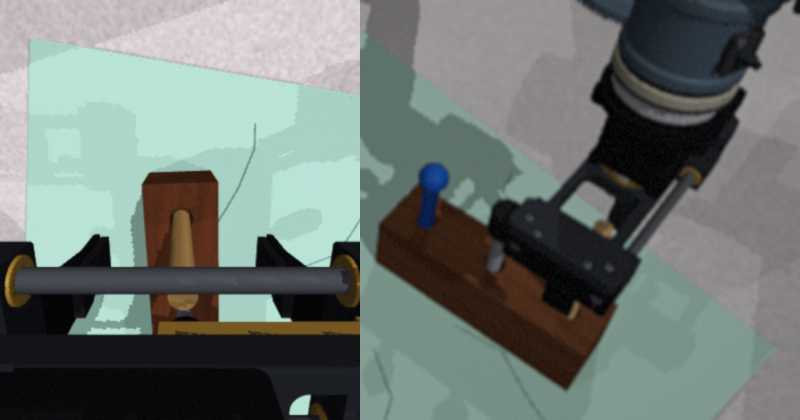

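The dowel stands between the open fingers: wrist view (283,240–305), scene crop top at (603,228). Closing now.

Request:
{"method": "send_rows", "body": {
  "motion": [
    [[0,0,0],0],
    [[0,0,0],0],
    [[0,0,0],0],
    [[0,0,0],0],
    [[0,0,0],0]
  ],
  "gripper": 1
}}

```text
time_s: 5.43
position: [0.524, 0.2769, 0.1337]
tcp_rot: [[0.988, 0.156, 0.014], [0.156, -0.988, 0.006], [0.015, -0.004, -1.0]]
force: [-0.9, 0.3, 0.2]
opening: 0.707
```

Request:
{"method": "send_rows", "body": {
  "motion": [
    [[0,0,0],0],
    [[0,0,0],0],
    [[0,0,0],0],
    [[0,0,0],0],
    [[0,0,0],0]
  ]
}}

```text
time_s: 5.85
position: [0.5238, 0.2769, 0.1336]
tcp_rot: [[0.988, 0.156, 0.014], [0.156, -0.988, 0.006], [0.014, -0.004, -1.0]]
force: [0.5, -1.2, 0.5]
opening: 0.329
```

Request:
{"method": "send_rows", "body": {
  "motion": [
    [[0,0,0],0],
    [[0,0,0],0],
    [[0,0,0],0],
    [[0,0,0],0],
    [[0,0,0],0]
  ]
}}

```text
time_s: 6.27
position: [0.5235, 0.2768, 0.1335]
tcp_rot: [[0.988, 0.156, 0.013], [0.156, -0.988, 0.006], [0.014, -0.004, -1.0]]
force: [-0.3, 1.0, 0.0]
opening: 0.149
```

Request:
{"method": "send_rows", "body": {
  "motion": [
    [[0,0,0],0],
    [[0,0,-3],0],
    [[0,0,-5],0],
    [[0,0,-5],0],
    [[0,0,-5],0]
  ]
}}

```text
time_s: 6.68
position: [0.5225, 0.2765, 0.1517]
tcp_rot: [[0.988, 0.156, 0.01], [0.156, -0.988, 0.005], [0.011, -0.003, -1.0]]
force: [0.4, -0.5, 0.1]
opening: 0.154
```

```bash
python3 plan.py .5225 .276 .131 9;python3 -c "
from h import *
b=cam('scene')
cv2.imwrite('pics/w5.png',cv2.resize(b['image'][150:360,300:520],(660,600)))"
```

```text
t 6.68 pos [0.5225 0.2765 0.1517] az 9.0 zaxis [ 0.0105  0.005  -0.9999] shift [-0.3  0.5 20.7] turn -0.0 F [ 0.4 -0.5  0.1] open 0.154
```

View pics/w5.png

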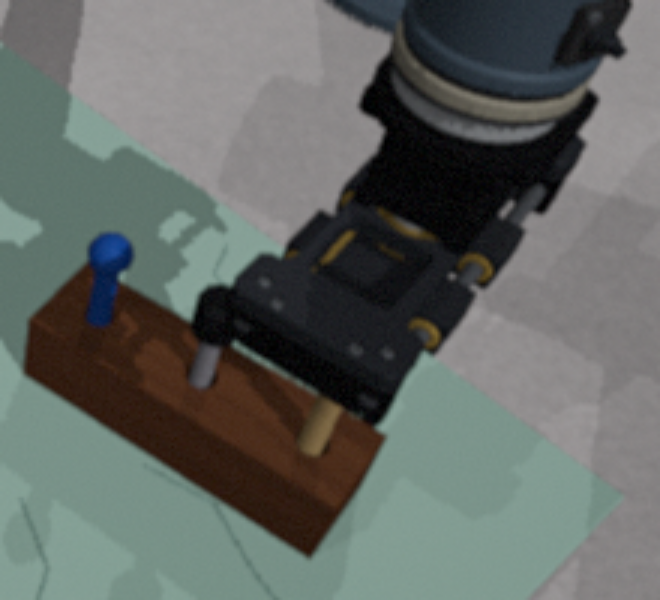

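Held: the opening of 0.154 is about 13.4 mm. The foot is then about 123.5 mm below the TCP. Lifting straight up, high enough to clear the bystanders.

Request:
{"method": "send_rows", "body": {
  "motion": [
    [[0,0,-10],0],
    [[0,0,-15],0],
    [[0,0,-15],0],
    [[0,0,-15],0],
    [[0,0,-15],0]
  ]
}}

```text
time_s: 7.15
position: [0.5205, 0.2757, 0.2259]
tcp_rot: [[0.988, 0.156, 0.007], [0.156, -0.988, 0.004], [0.008, -0.003, -1.0]]
force: [0.5, 0.1, 0.1]
opening: 0.15
```

Request:
{"method": "send_rows", "body": {
  "motion": [
    [[0,0,-20],0],
    [[0,0,-20],0],
    [[0,0,-20],0],
    [[0,0,-15],0],
    [[0,0,-8],0]
  ]
}}

```text
time_s: 7.57
position: [0.5196, 0.2753, 0.319]
tcp_rot: [[0.988, 0.157, 0.013], [0.156, -0.988, 0.006], [0.014, -0.004, -1.0]]
force: [0.1, -0.1, 0.2]
opening: 0.152
```

```bash
python3 plan.py .5735 -.185 .31 9 18|head -3;python3 -c "
from h import *
b=cam('scene')
cv2.imwrite('pics/w6.png',cv2.resize(b['image'][100:360,260:520],(600,600)))"
```

```text
t 7.57 pos [0.5196 0.2753 0.319 ] az 9.0 zaxis [ 0.0131  0.0058 -0.9999] shift [-18.9 463.1   7.1] turn 0.0 F [ 0.1 -0.1  0.2] open 0.152
[[-1, 26, 1], np.float64(0.0)]
[[-1, 26, 1], np.float64(0.0)]
```

View pics/w6.png

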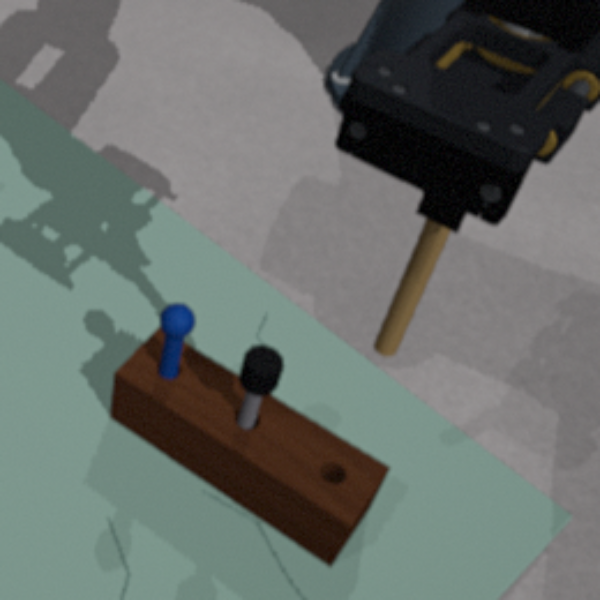

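The dowel is out and hangs upright (foot at (387,350) in the crop), and the stirrer and probe are undisturbed. Next I carry it to the mould.

Request:
{"method": "send_rows", "body": {
  "motion": [
    [[-1,12,0],0],
    [[-1,22,0],0],
    [[-1,26,0],0],
    [[-1,26,0],0],
    [[-1,26,0],0]
  ]
}}

```text
time_s: 8.03
position: [0.5305, 0.1625, 0.3178]
tcp_rot: [[0.986, 0.166, 0.013], [0.166, -0.986, 0.007], [0.014, -0.005, -1.0]]
force: [0.5, -0.1, 0.2]
opening: 0.155
```

Request:
{"method": "send_rows", "body": {
  "motion": [
    [[-1,26,0],0],
    [[-1,26,0],0],
    [[-1,26,0],0],
    [[-1,26,0],0],
    [[-1,26,0],0]
  ]
}}

```text
time_s: 8.45
position: [0.5417, 0.0233, 0.3106]
tcp_rot: [[0.986, 0.166, -0.001], [0.166, -0.986, 0.006], [-0.0, -0.006, -1.0]]
force: [0.7, 0.7, 0.2]
opening: 0.152
```

Request:
{"method": "send_rows", "body": {
  "motion": [
    [[-1,26,0],0],
    [[-1,26,0],0],
    [[-1,26,0],0],
    [[-1,26,0],0],
    [[-1,26,0],0]
  ]
}}

```text
time_s: 8.87
position: [0.5519, -0.1155, 0.3031]
tcp_rot: [[0.986, 0.164, -0.016], [0.164, -0.986, 0.008], [-0.014, -0.01, -1.0]]
force: [1.2, -0.1, -0.8]
opening: 0.154
```

```bash
python3 plan.py .5735 -.185 .28 9
```

```text
t 8.87 pos [ 0.5519 -0.1155  0.3031] az 9.44 zaxis [-0.0157  0.008  -0.9998] shift [10.3 72.3 22.2] turn 0.008 F [ 1.2 -0.1 -0.8] open 0.154
```

Request:
{"method": "send_rows", "body": {
  "motion": [
    [[2,22,2],0],
    [[2,20,4],0],
    [[3,13,5],0],
    [[2,7,4],0],
    [[0,3,0],0]
  ]
}}

```text
time_s: 9.28
position: [0.5663, -0.1887, 0.2802]
tcp_rot: [[0.987, 0.155, -0.027], [0.156, -0.988, 0.01], [-0.025, -0.014, -1.0]]
force: [0.4, 0.0, -0.1]
opening: 0.152
```

Request:
{"method": "send_rows", "body": {
  "motion": [
    [[0,0,0],0],
    [[0,0,0],0],
    [[0,0,0],0],
    [[0,0,0],0],
    [[0,0,0],0]
  ]
}}

```text
time_s: 9.7
position: [0.5649, -0.1852, 0.279]
tcp_rot: [[0.987, 0.158, -0.03], [0.159, -0.987, 0.014], [-0.028, -0.018, -0.999]]
force: [0.4, -0.1, -0.7]
opening: 0.15
```

```bash
python3 plan.py .5735 -.185 .25 9; python3 -c "
from h import *
st=bot.read_state();R=np.array(st['tcp_rot']);f=np.array(st['position'])+.1235*R[:,2];print('foot',f)
s=cam('scene');t=cam('top');w=cam('wrist')
print(proj(s,f),proj(t,f),proj(w,f),proj(w,(.5735,-.185,.078)))
cv2.imwrite('pics/w7.png',np.hstack([cv2.resize(s['image'][90:230,160:300],(400,400)),cv2.resize(t['image'][120:240,310:430],(400,400))]))
cv2.imwrite('pics/w7w.png',w['image'])"
```

```text
t 9.7 pos [ 0.5649 -0.1852  0.279 ] az 9.14 zaxis [-0.0305  0.0138 -0.9994] shift [ 9.3  1.7 28.7] turn 0.002 F [ 0.4 -0.1 -0.7] open 0.15
foot [ 0.56113266 -0.1834534   0.15553018]
[221.55525212 136.64109526] [384.52259614 178.18027242] [282.7750072 199.8850215] [294.00154108 188.10301856]
```

View pics/w7.png

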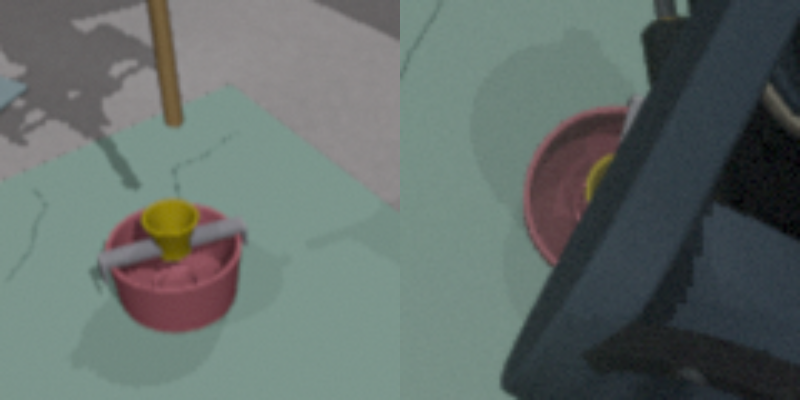

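View pics/w7w.png

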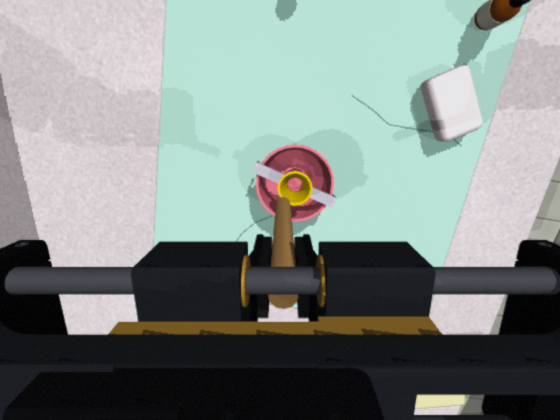

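The foot shows at (283,203) in the wrist view and the eyelet at (295,188), both within about 3 px of my model. The foot needs roughly +12 mm in x and −1.5 mm in y. The tool has also drifted 1.9° off vertical, so I'll watch that while moving.

Request:
{"method": "send_rows", "body": {
  "motion": [
    [[4,1,0],0],
    [[4,1,0],0],
    [[3,1,0],0],
    [[1,0,0],0],
    [[0,0,0],0]
  ]
}}

```text
time_s: 10.27
position: [0.5793, -0.1863, 0.2794]
tcp_rot: [[0.987, 0.159, -0.028], [0.159, -0.987, 0.013], [-0.026, -0.017, -1.0]]
force: [0.6, 0.2, -0.1]
opening: 0.155
```

```bash
cat > foot.py <<'E'
from h import *
import sys
st=bot.read_state();R=np.array(st['tcp_rot']);f=np.array(st['position'])+.1235*R[:,2]
E=np.array([.5735,-.185,.005]);d=R.T@(E-f)*1000
print('t',round(st['time_s'],2),'foot',f.round(4),'zax',R[:,2].round(4),'err(world mm)',((E-f)*1000).round(1),'tool',d.round(1),'F',np.round(st['force'],1),'M',np.round(st['moment'],2),'open',round(st['opening'],3), 'j',np.round(st['joint_positions'],1))
E
python3 foot.py
```

```text
t 10.27 foot [ 0.5758 -0.1848  0.1559] zax [-0.0284  0.0126 -0.9995] err(world mm) [  -2.3   -0.2 -150.9] tool [  1.6   2.4 150.9] F [ 0.6  0.2 -0.1] M [-0.09  0.03 -0.  ] open 0.155 j [-28.3  26.4  79.3  -0.1  76.  -37.4]
```

Request:
{"method": "send_rows", "body": {
  "motion": [
    [[-1,1,8],0],
    [[0,0,12],0],
    [[0,0,14],0],
    [[0,0,12],0],
    [[0,0,8],0]
  ]
}}

```text
time_s: 10.68
position: [0.5781, -0.1881, 0.2239]
tcp_rot: [[0.987, 0.159, -0.024], [0.159, -0.987, 0.01], [-0.022, -0.013, -1.0]]
force: [-0.1, 0.4, -0.4]
opening: 0.149
```

```bash
python3 foot.py; python3 -c "
from h import *
st=bot.read_state();R=np.array(st['tcp_rot']);f=np.array(st['position'])+.1235*R[:,2]
s=cam('scene');w=cam('wrist')
print(proj(w,f),proj(w,(.5735,-.185,.078)))
cv2.imwrite('pics/w8.png',np.hstack([cv2.resize(s['image'][120:220,170:270],(400,400)),cv2.resize(w['image'][150:250,240:340],(400,400))]))"
```

```text
t 10.68 foot [ 0.5751 -0.1869  0.1005] zax [-0.0239  0.0098 -0.9997] err(world mm) [ -1.6   1.9 -95.5] tool [ 0.8 -0.8 95.5] F [-0.1  0.4 -0.4] M [-0.09  0.02 -0.  ] open 0.149 j [-28.5  29.4  83.4  -0.2  68.7 -37.5]
[284.12154281 201.40750345] [283.32215836 194.36570926]
```

View pics/w8.png

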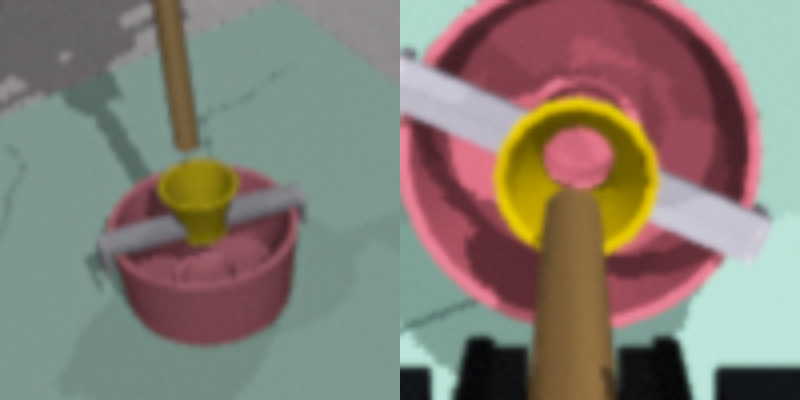

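```bash
python3 -c "
from h import *
st=bot.read_state();R=np.array(st['tcp_rot']);f=np.array(st['position'])+.1235*R[:,2]
s=cam('scene');e=np.array((.5735,-.185,.078))
print(proj(s,f),proj(s,e))
for d in np.eye(3)*.005: print(proj(s,f+d)-proj(s,f))
print(proj(s,f-.07*R[:,2])-proj(s,f))
im=s['image'][110:200,190:250]
cv2.imwrite('pics/w9.png',cv2.resize(im,None,fx=6,fy=6,interpolation=cv2.INTER_CUBIC))"
```

```text
[217.9010829 160.0519337] [219.43442964 168.26189184]
[-2.00411004  0.92995138]
[1.31994538 1.18388214]
[-0.22060691 -1.87027732]
[ -4.26839683 -27.50858835]
```

View pics/w9.png

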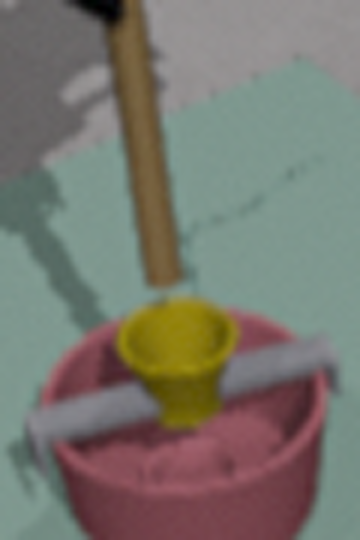

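Request:
{"method": "send_rows", "body": {
  "motion": [
    [[0,-2,0],0],
    [[0,0,6],0],
    [[0,0,8],0],
    [[0,0,8],0],
    [[0,0,4],0]
  ]
}}

```text
time_s: 11.25
position: [0.5798, -0.187, 0.2004]
tcp_rot: [[0.987, 0.159, -0.017], [0.159, -0.987, 0.006], [-0.015, -0.008, -1.0]]
force: [-0.9, 1.0, -0.6]
opening: 0.152
```

```bash
python3 foot.py; python3 -c "
from h import *
st=bot.read_state();R=np.array(st['tcp_rot']);f=np.array(st['position'])+.1235*R[:,2]
s=cam('scene');w=cam('wrist')
print(proj(w,f),proj(w,(.5735,-.185,.078)))
cv2.imwrite('pics/w10.png',np.hstack([cv2.resize(s['image'][110:200,175:265],(400,400),interpolation=2),cv2.resize(w['image'][160:240,240:320],(400,400),interpolation=2)]))"
```

```text
t 11.25 foot [ 0.5777 -0.1862  0.0769] zax [-0.0166  0.0059 -0.9998] err(world mm) [ -4.2   1.2 -71.9] tool [-2.9 -1.3 72. ] F [-0.9  1.  -0.6] M [-0.03  0.04  0.02] open 0.152 j [-28.3  30.8  85.   -0.2  65.2 -37.4]
[283.36349553 200.66123353] [279.34859122 199.05495024]
```

View pics/w10.png

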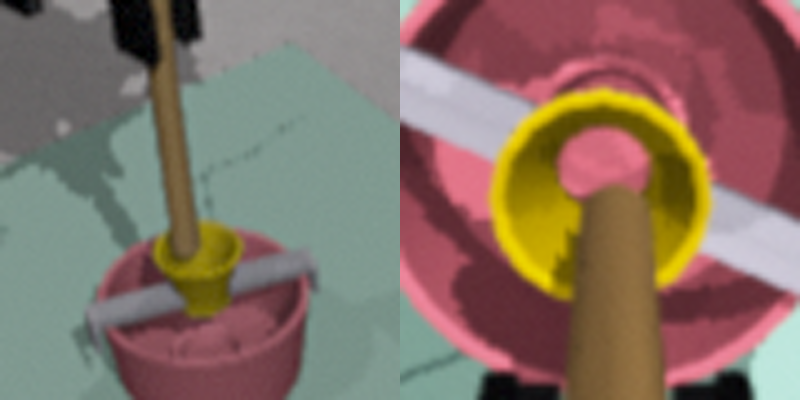

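Request:
{"method": "send_rows", "body": {
  "motion": [
    [[-2,-1,0],0],
    [[-1,-1,1],0],
    [[0,0,3],0],
    [[0,0,4],0],
    [[0,0,3],0]
  ]
}}

```text
time_s: 11.77
position: [0.5765, -0.1855, 0.1896]
tcp_rot: [[0.987, 0.159, -0.015], [0.159, -0.987, 0.005], [-0.014, -0.008, -1.0]]
force: [-0.5, 0.5, 0.1]
opening: 0.151
```

```bash
python3 foot.py; python3 -c "
from h import *
st=bot.read_state();R=np.array(st['tcp_rot']);f=np.array(st['position'])+.1235*R[:,2]
s=cam('scene');w=cam('wrist')
print(proj(w,f),proj(w,(.5735,-.185,.078)))
cv2.imwrite('pics/w11.png',np.hstack([cv2.resize(s['image'][110:200,175:265],(400,400),interpolation=2),cv2.resize(w['image'][160:240,240:320],(400,400),interpolation=2)]))"
```

```text
t 11.77 foot [ 0.5746 -0.1849  0.0661] zax [-0.0155  0.0053 -0.9999] err(world mm) [ -1.1  -0.1 -61.1] tool [-0.2  0.4 61.1] F [-0.5  0.5  0.1] M [-0.05 -0.02  0.05] open 0.151 j [-28.3  31.3  86.1  -0.2  63.5 -37.4]
[283.26001157 200.54299145] [281.98074282 203.53713262]
```

View pics/w11.png

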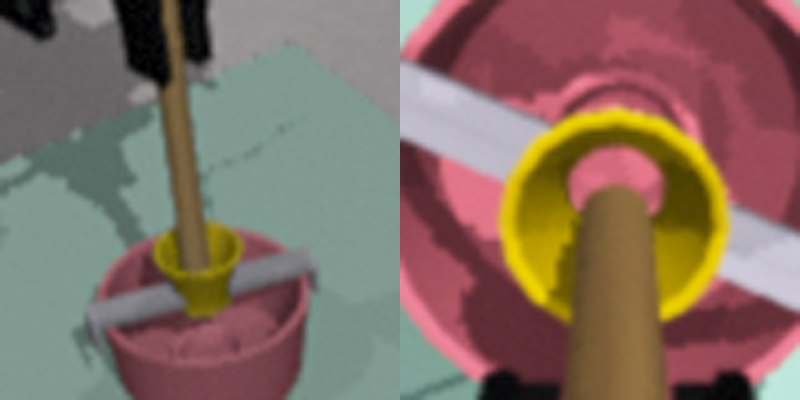

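The dowel is centred left-right over the throat (foot at (615,190), throat centre at x 615 in the wrist crop). I'll descend gently and watch the force.

Request:
{"method": "send_rows", "body": {
  "motion": [
    [[0,0,2],0],
    [[0,0,3],0],
    [[0,0,3],0],
    [[0,0,3],0],
    [[0,0,2],0]
  ]
}}

```text
time_s: 12.28
position: [0.5765, -0.1856, 0.1755]
tcp_rot: [[0.987, 0.159, -0.015], [0.159, -0.987, 0.005], [-0.014, -0.008, -1.0]]
force: [-0.0, 0.3, -0.4]
opening: 0.149
```

```bash
python3 foot.py; python3 -c "
from h import *
s=cam('scene');w=cam('wrist')
cv2.imwrite('pics/w12.png',np.hstack([cv2.resize(s['image'][110:200,175:265],(400,400),interpolation=2),cv2.resize(w['image'][160:240,240:320],(400,400),interpolation=2)]))"
```

```text
t 12.28 foot [ 0.5746 -0.185   0.052 ] zax [-0.0153  0.0052 -0.9999] err(world mm) [ -1.1  -0.  -47. ] tool [-0.4  0.2 47. ] F [-0.   0.3 -0.4] M [-0.12  0.06 -0.02] open 0.149 j [-28.3  32.3  86.9  -0.2  61.8 -37.4]
```

View pics/w12.png

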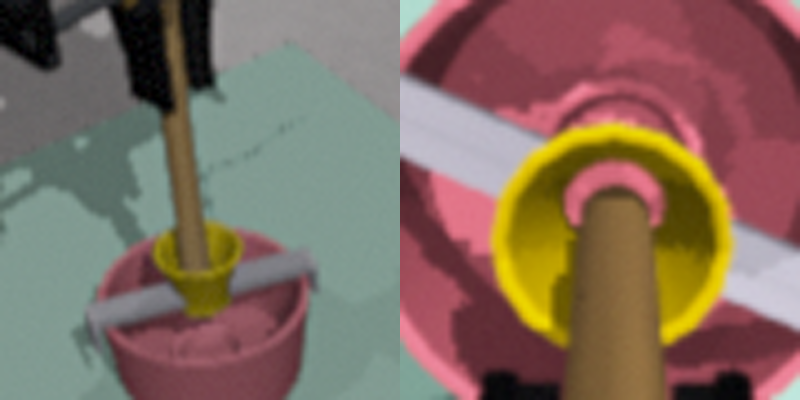

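Request:
{"method": "send_rows", "body": {
  "motion": [
    [[0,0,3],0],
    [[0,0,3],0],
    [[0,0,3],0],
    [[0,0,3],0],
    [[0,0,2],0]
  ]
}}

```text
time_s: 12.8
position: [0.5766, -0.1857, 0.1607]
tcp_rot: [[0.987, 0.159, -0.015], [0.159, -0.987, 0.005], [-0.014, -0.007, -1.0]]
force: [-1.0, -0.6, -0.1]
opening: 0.151
```

Request:
{"method": "send_rows", "body": {
  "motion": [
    [[0,0,3],0],
    [[0,0,3],0],
    [[0,0,3],0],
    [[0,0,2],0],
    [[0,0,1],0]
  ]
}}

```text
time_s: 13.22
position: [0.5761, -0.1855, 0.1468]
tcp_rot: [[0.987, 0.159, -0.015], [0.159, -0.987, 0.005], [-0.014, -0.008, -1.0]]
force: [0.6, -0.2, -0.0]
opening: 0.154
```

```bash
python3 foot.py; python3 -c "
from h import *
s=cam('scene');w=cam('wrist')
cv2.imwrite('pics/w13.png',np.hstack([cv2.resize(s['image'][110:200,175:265],(400,400),interpolation=2),cv2.resize(w['image'][160:240,240:320],(400,400),interpolation=2)]))"
```

```text
t 13.22 foot [ 0.5742 -0.1848  0.0233] zax [-0.0154  0.0052 -0.9999] err(world mm) [ -0.7  -0.2 -18.3] tool [-0.5  0.2 18.3] F [ 0.6 -0.2 -0. ] M [-0.07  0.02 -0.01] open 0.154 j [-28.3  34.4  88.3  -0.2  58.3 -37.4]
```

View pics/w13.png

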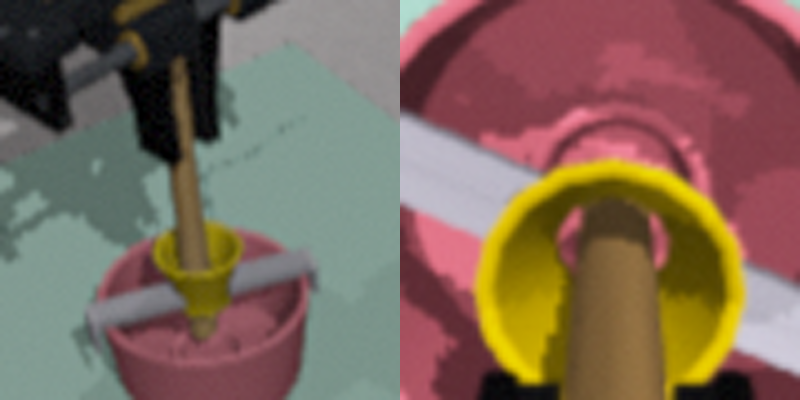

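The foot is through the throat (scene crop: tip at (205,330), just above the floor ring) with no contact force. I'll lower the last ~18 mm in small steps.

Request:
{"method": "send_rows", "body": {
  "motion": [
    [[0,0,2],0],
    [[0,0,2],0],
    [[0,0,2],0],
    [[0,0,2],0],
    [[0,0,2],0]
  ]
}}

```text
time_s: 13.73
position: [0.5767, -0.1858, 0.137]
tcp_rot: [[0.987, 0.159, -0.013], [0.159, -0.987, 0.004], [-0.013, -0.006, -1.0]]
force: [-0.6, 1.0, -0.6]
opening: 0.151
```

Request:
{"method": "send_rows", "body": {
  "motion": [
    [[0,0,1],0],
    [[0,0,1],0],
    [[0,0,1],0],
    [[0,0,1],0],
    [[0,0,0],0]
  ]
}}

```text
time_s: 14.15
position: [0.5763, -0.1856, 0.132]
tcp_rot: [[0.987, 0.159, -0.014], [0.159, -0.987, 0.005], [-0.013, -0.007, -1.0]]
force: [-0.3, -0.0, -0.5]
opening: 0.152
```

```bash
python3 foot.py
```

```text
t 14.15 foot [ 0.5746 -0.185   0.0085] zax [-0.0143  0.0047 -0.9999] err(world mm) [-1.1  0.  -3.5] tool [-1.  -0.2  3.5] F [-0.3 -0.  -0.5] M [-0.1   0.08  0.02] open 0.152 j [-28.3  35.5  88.9  -0.2  56.4 -37.4]
```

Request:
{"method": "send_rows", "body": {
  "motion": [
    [[0,0,1],0],
    [[0,0,1],0],
    [[0,0,0],0],
    [[0,0,0],0],
    [[0,0,0],0]
  ]
}}

```text
time_s: 14.57
position: [0.5764, -0.1857, 0.1299]
tcp_rot: [[0.987, 0.159, -0.014], [0.159, -0.987, 0.005], [-0.013, -0.007, -1.0]]
force: [-0.1, -0.2, -0.7]
opening: 0.152
```

Request:
{"method": "send_rows", "body": {
  "motion": [
    [[0,0,1],0],
    [[0,0,0],0],
    [[0,0,0],0],
    [[0,0,0],0],
    [[0,0,0],0]
  ]
}}

```text
time_s: 14.98
position: [0.5765, -0.1857, 0.1289]
tcp_rot: [[0.987, 0.159, -0.014], [0.159, -0.987, 0.004], [-0.013, -0.006, -1.0]]
force: [0.3, -0.5, -1.0]
opening: 0.152
```

```bash
python3 foot.py
```

```text
t 14.98 foot [ 0.5748 -0.1852  0.0054] zax [-0.0137  0.0044 -0.9999] err(world mm) [-1.3  0.2 -0.4] tool [-1.3 -0.4  0.4] F [ 0.3 -0.5 -1. ] M [-0.12  0.06  0.02] open 0.152 j [-28.3  35.7  89.1  -0.2  56.  -37.4]
```

Request:
{"method": "send_rows", "body": {
  "motion": [
    [[0,0,1],0],
    [[0,0,0],0],
    [[0,0,0],0],
    [[0,0,0],0],
    [[0,0,0],0]
  ]
}}

```text
time_s: 15.4
position: [0.5767, -0.1857, 0.1285]
tcp_rot: [[0.987, 0.159, -0.013], [0.159, -0.987, 0.004], [-0.012, -0.006, -1.0]]
force: [0.3, -0.5, 0.9]
opening: 0.15
```

Request:
{"method": "send_rows", "body": {
  "motion": [
    [[0,0,0],0],
    [[0,0,0],0],
    [[0,0,0],0],
    [[0,0,0],0],
    [[0,0,1],0]
  ]
}}

```text
time_s: 15.82
position: [0.5769, -0.1859, 0.1283]
tcp_rot: [[0.987, 0.159, -0.013], [0.159, -0.987, 0.004], [-0.012, -0.006, -1.0]]
force: [-2.3, 1.4, 11.0]
opening: 0.15
```

```bash
python3 foot.py; python3 -c "
from h import *
s=cam('scene')
cv2.imwrite('pics/w14.png',cv2.resize(s['image'][110:200,175:265],(600,600),interpolation=2))"
```

```text
t 15.82 foot [ 0.5753 -0.1854  0.0048] zax [-0.0126  0.0038 -0.9999] err(world mm) [-1.8  0.4  0.2] tool [-1.8 -0.7 -0.2] F [-2.3  1.4 11. ] M [ 0.13  0.51 -0.02] open 0.15 j [-28.3  35.8  89.1  -0.2  55.9 -37.4]
```

View pics/w14.png

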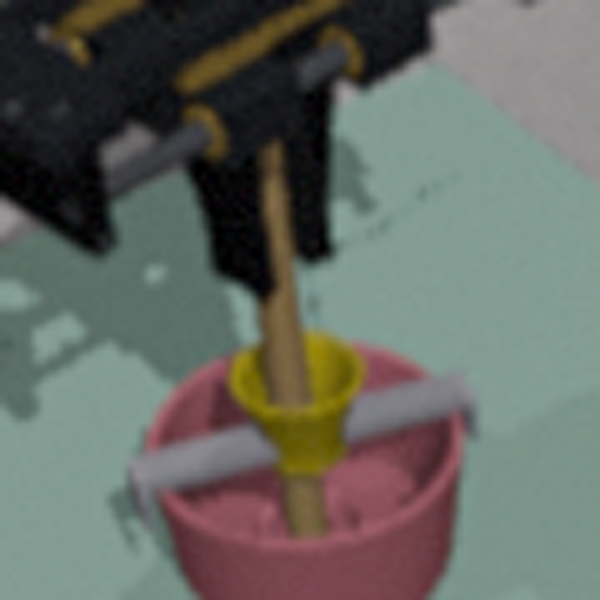

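The foot is on the floor: 11 N upward at foot height 4.8 mm against a floor at 5 mm, and the picture shows it inside the ring at (305,530). Relaxing, then opening.

Request:
{"method": "send_rows", "body": {
  "motion": [
    [[0,0,0],0],
    [[0,0,0],0],
    [[0,0,0],0],
    [[0,0,0],0],
    [[0,0,0],0]
  ]
}}

```text
time_s: 16.28
position: [0.5767, -0.1857, 0.1284]
tcp_rot: [[0.987, 0.159, -0.013], [0.159, -0.987, 0.004], [-0.012, -0.006, -1.0]]
force: [-0.5, 0.2, 1.9]
opening: 0.156
```

Request:
{"method": "send_rows", "body": {
  "motion": [
    [[0,0,0],0],
    [[0,0,0],0],
    [[0,0,0],0],
    [[0,0,0],0],
    [[0,0,0],0]
  ],
  "gripper": 0.3
}}

```text
time_s: 16.7
position: [0.5769, -0.1859, 0.1278]
tcp_rot: [[0.987, 0.159, -0.013], [0.159, -0.987, 0.004], [-0.012, -0.006, -1.0]]
force: [0.3, 0.2, 0.2]
opening: 0.445
```

Request:
{"method": "send_rows", "body": {
  "motion": [
    [[0,0,0],0],
    [[0,0,0],0],
    [[0,0,0],0],
    [[0,0,0],0],
    [[0,0,0],0]
  ]
}}

```text
time_s: 17.12
position: [0.5769, -0.1859, 0.1276]
tcp_rot: [[0.987, 0.159, -0.013], [0.159, -0.987, 0.004], [-0.012, -0.006, -1.0]]
force: [1.1, -0.6, 0.2]
opening: 0.693
```

```bash
python3 foot.py; python3 -c "
from h import *
s=cam('scene');w=cam('wrist')
cv2.imwrite('pics/w15.png',np.hstack([cv2.resize(s['image'][100:200,170:270],(400,400),interpolation=2),cv2.resize(w['image'][160:340,200:380],(400,400),interpolation=2)]))"
```

```text
t 17.12 foot [ 0.5753 -0.1854  0.0041] zax [-0.0128  0.0039 -0.9999] err(world mm) [-1.8  0.4  0.9] tool [-1.7 -0.7 -0.9] F [ 1.1 -0.6  0.2] M [-0.11  0.03  0.03] open 0.693 j [-28.3  35.8  89.1  -0.2  55.8 -37.4]
```

View pics/w15.png

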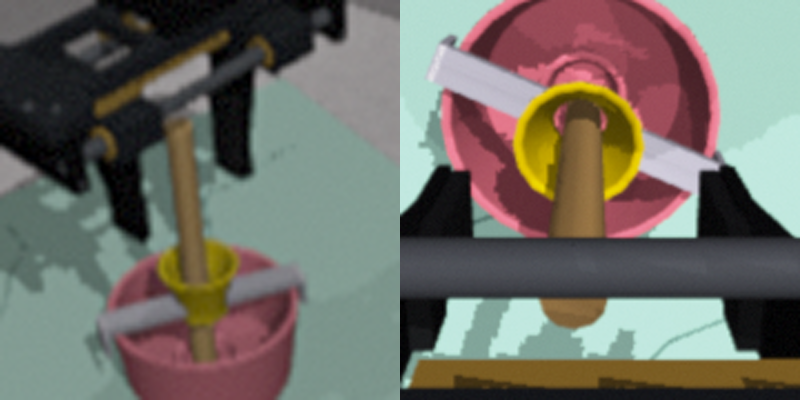

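The dowel stands free between the fingers, upright through the eyelet. Retreating straight up.

Request:
{"method": "send_rows", "body": {
  "motion": [
    [[0,0,-4],0],
    [[0,0,-8],0],
    [[0,0,-12],0],
    [[0,0,-15],0],
    [[0,0,-15],0]
  ]
}}

```text
time_s: 17.63
position: [0.5753, -0.185, 0.1816]
tcp_rot: [[0.987, 0.159, -0.02], [0.159, -0.987, 0.008], [-0.019, -0.011, -1.0]]
force: [-0.2, -0.6, 0.3]
opening: 0.698
```

Request:
{"method": "send_rows", "body": {
  "motion": [
    [[0,0,-20],0],
    [[0,0,-20],0],
    [[0,0,-20],0],
    [[0,0,-15],0],
    [[0,0,-6],0]
  ]
}}

```text
time_s: 18.05
position: [0.5775, -0.1858, 0.272]
tcp_rot: [[0.987, 0.159, -0.015], [0.159, -0.987, 0.005], [-0.014, -0.007, -1.0]]
force: [-0.0, -0.7, 0.2]
opening: 0.706
```

Request:
{"method": "send_rows", "body": {
  "motion": [
    [[0,0,0],0],
    [[0,0,0],0],
    [[0,0,0],0],
    [[0,0,0],0],
    [[0,0,0],0]
  ]
}}

```text
time_s: 18.47
position: [0.5771, -0.1855, 0.2726]
tcp_rot: [[0.987, 0.159, -0.014], [0.159, -0.987, 0.005], [-0.013, -0.007, -1.0]]
force: [-0.1, -0.2, 0.8]
opening: 0.698
```

```bash
python3 -c "
from h import *
s=cam('scene','s16');w=cam('wrist')
cv2.imwrite('pics/w16.png',np.hstack([cv2.resize(s['image'][120:360,160:440],(400,343),interpolation=2),cv2.resize(w['image'][:,100:460],(294,343),interpolation=2)]))
for q in (.005,.165): print(proj(s,(.574,-.185,q)),proj(w,(.574,-.185,q)))
print(bot.read_state()['qvel'],bot.read_state()['time_s'])"
```

```text
[222.13996825 193.12436387] [283.45207282 175.88099571]
[215.29715428 134.71170152] [281.47788516 204.2571342 ]
[ 0.0960102  -0.04507054 -0.44702279  0.0881519   0.05565289  0.04653792] 18.5667
```

View pics/w16.png

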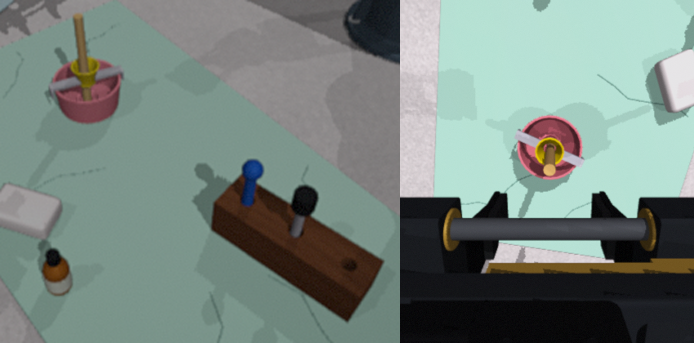

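The dowel stands upright in the mould. Its top at (215,130) in the scene view matches the prediction for a vertical rod, once that camera's known bias of about 4 px is allowed for. The stirrer and probe are still in the stand, and the gripper is clear.

```bash
python3 -c "
from rig import bot
print(bot.hand_in(), bot.read_state()['time_s'])"
```

```text
the job is handed in; nothing more can be done
the job is handed in; nothing more can be done
```

The dowel is standing upright in the mould, through the yellow eyelet with its foot on the floor inside the ring. I handed the job in at about 18.6 s.

- **Placing:** I took the dowel out of the end hole and carried it over the other two rods. I lowered it in the gripper until it touched the floor: 11 N on the wrist, computed foot height 4.8 mm against a floor at 5 mm. Then I let the force relax, opened the fingers and backed straight up.
- **Last checks:** The final scene and wrist pictures show the dowel upright and free of the gripper. The stirrer and probe are still in the stand, and the bottle and soap bar are still standing. The wrist force was at noise level after release.
- **What disagreed:** The scene camera was about 4 px off from the top and wrist cameras, so I relied mainly on those two. The tool drifted up to 1.9° off vertical during the carry, but was back to about 0.8° when I let go.

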